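# Load the card-drilling jig and pin its template on

## Robot

A 6-joint arm with a two-finger parallel gripper is mounted at the origin on a cart in front of the work surface, level with it; the furniture and walls round the work are solid. World frame = base frame: x ahead of the robot, y to its left, z up, the work surface at z = 0. Lengths are in mm, angles in rad, forces in N, time in s.
With the tool pointing down it reaches from about 250 to 775 mm from the base axis. Payload 8.9 kg.
Tool frame: the origin (TCP) lies midway between the tips of the shut fingers; the grasp point (between the pads) lies ctrl.grasp_offset behind it (ctrl.grasp_offset is the distance from the TCP to the grasp point, in mm); z points along the fingers, x is the direction in which the jaws open and shut, and the axes are right-handed (so a half turn about z gives the same grasp; the last joint's range is limited). The gripper opens to 85 mm and grips with 20 to 120 N. Pads are 22 mm wide; open, the fingers measure 114 mm over their backs; the gripper's body (76 mm by 85 mm) begins 54 mm behind the grasp point. The pads swing forward as they close: fully open they stand 13 mm farther back than shut.
Start: joints at [-1.345, 0.291, -0.153, 1.127, 0, 1.431], TCP at [187.302, -490.451, 231.305] pointing down, gripper open.
Joint ranges: [-2.52, 2.52], [-0.91, 1.74], [-1.3, 1.37], [-1.96, 2.02], [-1.52, 1.47], [-3.14, 3.14]. Speed limits (rad/s): [2.22, 2.22, 2.79, 3.14, 3.14, 3.14].

## Interface

Orientations are given as a 3x3 rotation matrix whose columns are the frame's x, y, z axes.
In Python, from cell import ctrl, capture, camera_params, order, spotter gives the robot as it stands. The module is installed in compiled form; this text tells all that it offers.
- The arm moves only by the tool play_rows, never from a script. Its arguments are lists of equal length, an entry for each row: "translation": the shift along the world's x, y, z in cm, a list of three; "yaw": the turn about the world's z in degrees; "grip": the opening, from 0 (shut) to 1 (fully open). In form: {"translation": [[dx, dy, dz], ...], "yaw": [yaw, ...], "grip": [grip, ...]}. A call has 1 to 20 rows; each row shifts and turns the commanded pose from where the row before left it; what a row does not reach is not made up. A row lasts 1/8 s, in which the tool goes at most 62.5 mm and 10.7 degrees, less where a joint would pass 70% of its speed; a pose out of reach is approached as far as the arm can. A call is refused whole if a number of a shift passes 6.25 or a number of a turn 10.7, either way. A call with a gripper value outside its range is refused whole. The fingers move at their own pace and stop on an object; "grip_force" is the grip in N (left out, the last holds). Time passes only in rows, so rows that do not move let the fingers close. It gives the time, the measured TCP pose, the force and the opening at its end, in the units of the state.
- ctrl.get_obs(): the state, without advancing time (a new reading comes with each control period).
- capture(name): name is "side" or "top"; returns the picture (400x640x3 uint8, red, green, blue); there is no depth.
- camera_params(name): a dict with "fx", "fy", "cx", "cy" (pixels), "world_from_camera" (4x4, takes a point from camera to world coordinates). Camera axes: x right, y down, z forward; pixel columns grow to the right and rows downward; lengths in mm; the calibration is good to about 2 mm. A picture is of the moment at which its call begins. camera_params takes no time and is no camera call.
- order.hand_in(): hands the job in, once; it reports no verdict.
Trained networks look in the newest picture that a camera, given by its name, has taken for a name from the list of things; names that differ only in an ending like _2 or _b are one class to them, and where a whole thing is asked for, a point or a joint stands for the part that bears it (a point fixed in the world has none). Each returns a list of dicts, best first, with "score" (0 to 1); they miss things now and then, are a little off and sometimes report something else, mostly with a low value. They report only what shows in the picture. A call takes as long as a camera call. They do not tell look-alikes from the thing itself.
- spotter.trace(camera, target): "pixels" (400x640 bool, what is visible of it) and "pixel" ([column, row] in pixels, amid what is visible of it).
The state is a dict: "time_s": time; "q": joint angles; "qvel": joint speeds; "tau": joint torques, N m; "tool_pos": TCP position; "tcp_rot": TCP orientation; "wrist_force": force on the tool from outside, world axes, zero at the start; "ft_torque": the same for the moment, N m; "width": finger opening in mm.
Only numpy, scipy, OpenCV 4.12 (cv2) and the standard library are available. Lean on these libraries where they do the work, as an engineer would, in place of code of your own. Each camera call takes 0.05 s, during which the arm holds its last target.

## Task

Load the drilling jig: lay the banded card pack flat in the bay of the jig, then put the orange drilling template over it, with its large and small holes on the large and small dowel pins, fully home and flat on the jig's blue blocks, and let go. Leave the other things on the desk where they are.

Things in the scene. Friction and masses are not known exactly. Their poses are not given: they have to be found in the camera images.
- jig_bay (a point): Centre of the bay floor of the fixed drilling jig, 8 mm above the desk; x across, y along the jig to its large pin, z up. Base 122 x 226 x 8 mm; blue blocks (tops 32 mm above the desk) close the ends of the bay, 100 mm long (y), 67 mm wide (x). Blue lugs of the same height (16.5 mm thick) close only 15 mm of its long sides at each corner; the middle 70 mm of each is open for fingers.
- pin_large (a point): Foot of the large steel dowel pin, on the top of the jig's +y block, 32 mm above the desk and 80 mm along y from the bay's centre. Pin diameter 16 mm, 24 mm tall, the last 7 mm tapered. Frame parallel to jig_bay.
- pin_small (a point): Foot of the small steel dowel pin, on the -y block's top, 32 mm above the desk and 80 mm along -y from the bay's centre. Diameter 10 mm, 24 mm tall, the last 7 mm tapered. Frame parallel to jig_bay.
- template_grip (a point): Centre of the black grip bar (22 mm in x, 78 in y, 30 tall) on the middle of the orange template (100 x 206 x 10 mm, about 0.35 kg, loose). Its underside is 25 mm below this point; z up, y to the large hole. It fits one way only: seated flat on the jig's blocks, axes parallel to the jig's, this point is 57 mm above the desk, clear of the card pack.
- hole_large (a point): Centre of the template's large through hole (19 mm diameter) at the plate's underside, 80 mm along +y from the middle.
- hole_small (a point): Centre of the template's small through hole (13 mm diameter) at the plate's underside, 80 mm along -y from the middle.
- pack_centre (a point): Centre (half-way up) of the card pack: a cream bundle of cards with a brown paper band, 57 mm (x) x 91 mm (y) x 20 mm tall, rigid, loose, about 0.12 kg. Lying in the bay its y is parallel to the jig's y (either way round) and this point is 18 mm above the desk.
- stapler: Red and black stapler, 139 mm long, 52 mm tall, loose; leave it. Origin at the centre of its underside.
- tape_roll: Roll of brown tape lying flat, 92 mm across, 48 mm tall, loose; leave it. Origin at the centre of its underside.
- calculator: Desk calculator, 128 x 78 x 16 mm, loose; leave it. Origin at the centre of its underside.
- mug: White mug, 95 mm tall, loose; leave it. Origin at the centre of its underside.
- glue_stick: Yellow glue stick standing upright, 28 mm across, 91 mm tall, loose; leave it. Origin at the centre of its underside.
Mind the look-alikes: they are no part of the job. Of the things shaped like the part that bears template_grip, the orange one is meant. What is shaped like the part that bears pack_centre but red is not meant.

How it is judged:
By the outcome, as a careful person would: the job done as asked, in the order asked, and still so for the second after the job is handed in, with the robot touching nothing.
It also fails if it takes over 64 s, if anything falls off the work surface, if the arm or the gripper's body presses on something with over 40 N, if the wrist force passes 120 N, or if a joint passes its speed limit or range.

## Working session

There is one attempt and no reset: what is moved stays moved. The work goes in short steps, Python scripts to look and compute and a tool call to move; the robot and the scene stay as the last step left them, time stands still between calls to the robot, and variables do not carry over. Pictures are saved under pics/ and viewed, and the job is handed in when it is done.

Besides the shell and the picture viewer there is one more tool, called after "Request:" as name(argument=value, ...) on one line, values as JSON. play_rows: Moves the arm, as the interface text tells. Its arguments: {"type":"object","properties":{"translation":{"type":"array","items":{"type":"array","items":{"type":"number"}}},"yaw":{"type":"array","items":{"type":"number"}},"grip":{"type":"array","items":{"type":"number"}},"grip_force":{"type":"number"}},"required":["translation","yaw","grip"]}

```bash
mkdir -p pics; ls; python3 - <<'E'
from cell import ctrl, capture, camera_params, order, spotter
import cv2, numpy as np
np.set_printoptions(precision=3,suppress=True)
for n in ("top","side"):
    im=capture(n); cv2.imwrite(f"pics/{n}0.png",cv2.cvtColor(im,cv2.COLOR_RGB2BGR))
    p=camera_params(n); print(n,p["fx"],p["fy"],p["cx"],p["cy"]); print(np.array(p["world_from_camera"]))
o=ctrl.get_obs(); print(o, ctrl.grasp_offset)
E
```

```text
pics
top 363.68995196204884 363.68995196204884 322.00962444812995 200.2609944604155
[[  -0.011   -0.982    0.189  259.087]
 [  -1.       0.013    0.008  -35.195]
 [  -0.011   -0.189   -0.982 1470.928]
 [   0.       0.       0.       1.   ]]
side 453.00210609543876 453.00210609543876 322.71075492072436 193.5230663128108
[[  -0.979   -0.101    0.175  260.835]
 [  -0.201    0.567   -0.799 1037.357]
 [  -0.019   -0.818   -0.575  837.273]
 [   0.       0.       0.       1.   ]]
{'time_s': 0.1, 'q': array([-1.345,  0.291, -0.154,  1.127, -0.   ,  1.432]), 'qvel': array([-0.001, -0.   ,  0.003,  0.001,  0.001, -0.   ]), 'tau': array([  0.001, -53.798,  33.192,   0.009,  -0.   ,  -0.   ]), 'tool_pos': array([ 187.195, -490.075,  230.785]), 'tcp_rot': array([[ 0.357, -0.934, -0.   ],
       [-0.934, -0.357,  0.001],
       [-0.001, -0.   , -1.   ]]), 'wrist_force': array([ 0.419,  0.398, -0.092]), 'ft_torque': array([-0.019,  0.014,  0.003]), 'width': 84.88866028099093} 18.700000000000003
```

View pics/top0.png

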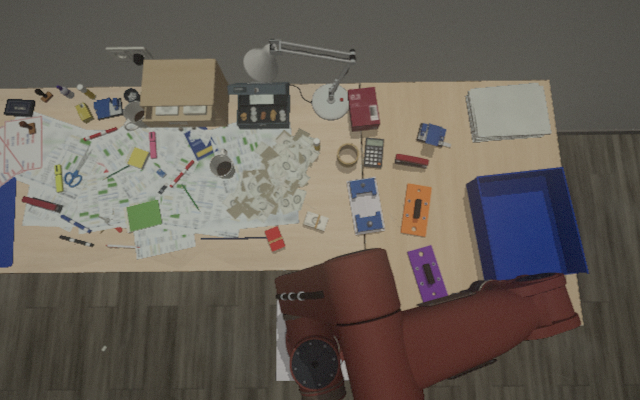

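View pics/side0.png

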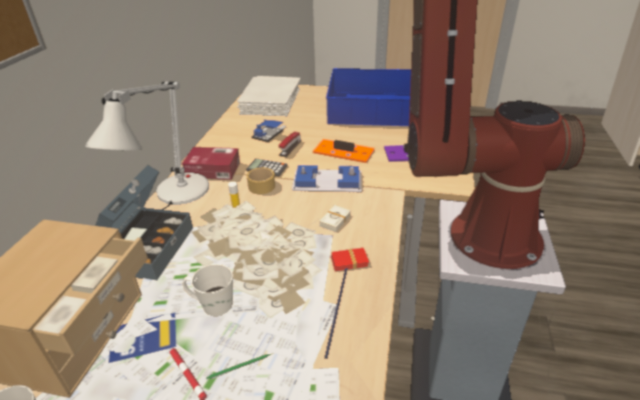

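```bash
python3 - <<'E'
import cv2, numpy as np
t=cv2.imread("pics/top0.png"); s=cv2.imread("pics/side0.png")
cv2.imwrite("pics/t0z.png",cv2.convertScaleAbs(cv2.resize(t[165:305,290:450],None,fx=5,fy=5,interpolation=cv2.INTER_CUBIC)[:600],alpha=1.5))
cv2.imwrite("pics/s0z.png",cv2.convertScaleAbs(cv2.resize(s[120:240,280:420],None,fx=5,fy=5,interpolation=cv2.INTER_CUBIC),alpha=1.3))
E
```

```text
(no output)
```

View pics/t0z.png

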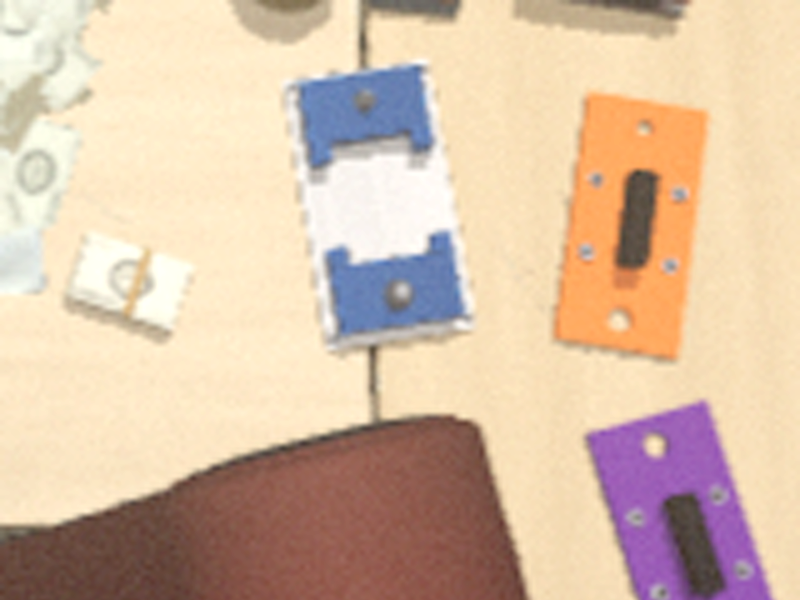

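View pics/s0z.png

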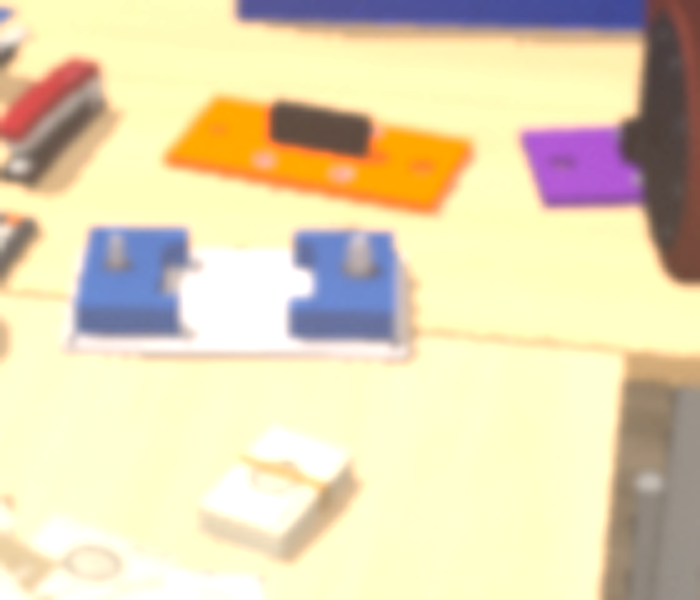

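```bash
cat > fit.py <<'E'
import cv2, numpy as np
from scipy.optimize import minimize
from cell import camera_params
CAM={n:camera_params(n) for n in("top","side")}
def proj(n,P):
    c=CAM[n];M=np.linalg.inv(np.array(c["world_from_camera"]))
    q=np.asarray(P)@M[:3,:3].T+M[:3,3]
    return np.c_[c["fx"]*q[:,0]/q[:,2]+c["cx"],c["fy"]*q[:,1]/q[:,2]+c["cy"]]
def ray(n,px,z):
    c=CAM[n];M=np.array(c["world_from_camera"])
    d=M[:3,:3]@np.array([(px[0]-c["cx"])/c["fx"],(px[1]-c["cy"])/c["fy"],1]);o=M[:3,3]
    return o+d*(z-o[2])/d[2]
def box(x0,x1,y0,y1,z0,z1):
    return np.array([[x,y,z] for x in(x0,x1) for y in(y0,y1) for z in(z0,z1)],float)
def place(B,p,z=0):
    c,s=np.cos(p[2]),np.sin(p[2])
    return B@np.array([[c,s,0],[-s,c,0],[0,0,1]])+[p[0],p[1],z]
JIG=[box(-50,50,50,103,8,32),box(33.5,50,35,50,8,32),box(-50,-33.5,35,50,8,32),
     box(-50,50,-103,-50,8,32),box(33.5,50,-50,-35,8,32),box(-50,-33.5,-50,-35,8,32)]
TPL=[box(-50,50,-103,103,0,10)]
GRIP=[box(-11,11,-39,39,10,40)]
PACK=[box(-28.5,28.5,-45.5,45.5,0,20)]
S=4
def render(n,parts,p,roi,z=0):
    x0,y0,x1,y1=roi
    m=np.zeros(((y1-y0)*S,(x1-x0)*S),np.uint8)
    for B in parts:
        u=proj(n,place(B,p,z)); u=(u-[x0,y0]+.5)*S-.5
        h=cv2.convexHull(u.astype(np.float32))
        cv2.fillConvexPoly(m,np.round(h*16).astype(np.int32),255,cv2.LINE_AA,4)
    return cv2.resize(m,(x1-x0,y1-y0),interpolation=cv2.INTER_AREA).astype(float)/255
def fit(n,parts,soft,roi,p0,z=0,w=None):
    """soft: float mask in roi"""
    tgt=cv2.GaussianBlur(soft.astype(float),(0,0),.7)
    def cost(v):
        p=[v[0],v[1],v[2]/60]
        d=cv2.GaussianBlur(render(n,parts,p,roi,z),(0,0),.9)-tgt
        return (d*d).sum() if w is None else (w*d*d).sum()
    v0=np.array([p0[0],p0[1],p0[2]*60])
    for st in (12,4):
        r=minimize(cost,v0,method="Nelder-Mead",options=dict(initial_simplex=np.array([v0,v0+[st,0,0],v0+[0,st,0],v0+[0,0,st]]),xatol=.02,fatol=1e-4))
        v0=r.x
    return np.array([r.x[0],r.x[1],r.x[2]/60]),r.fun
E
cat > m0.py <<'E'
from fit import *
from cell import spotter,capture
np.set_printoptions(precision=2,suppress=True)
for n in("top","side"):
    im=capture(n).astype(float)
    hsv=cv2.cvtColor(im.astype(np.uint8),cv2.COLOR_RGB2HSV)
    for name in("template_grip","pack_centre","jig_bay"):
        r=spotter.trace(n,name)
        print(n,name,[(round(d["score"],2),np.round(d["pixel"],1),int(d["pixels"].sum())) for d in r][:4])
        for i,d in enumerate(r[:3]): np.save(f"/tmp/{n}_{name}_{i}.npy",d["pixels"])
    np.save(f"/tmp/{n}.npy",im)
for px,z in(((365,206),32),((416,210),10),((315,222),20),((275,238),20),((348,155),48),((411,161),50),((373,152),16)): print(px,ray("top",px,z))
E
python3 m0.py
```

```text
top template_grip [(0.9, array([427.4, 274.3]), 1304), (0.75, array([415.4, 210.3]), 1307)]
top pack_centre [(0.89, array([318.3, 220.5]), 277), (0.51, array([276.7, 239. ]), 343)]
top jig_bay [(0.84, array([369.7, 204.4]), 1693), (0.47, array([350.9, 149.1]), 240)]
side template_grip [(0.8, array([398.1, 155.2]), 324), (0.74, array([344.9, 151.5]), 942)]
side pack_centre [(0.87, array([348.3, 258.7]), 675), (0.69, array([332.2, 217.7]), 538), (0.65, array([325.6, 175.1]), 1642)]
side jig_bay [(0.66, array([325.8, 180.6]), 1616)]
(365, 206) [ 510.4  -195.04   32.  ]
(416, 210) [ 495.09 -403.65   10.  ]
(315, 222) [449.86   6.42  20.  ]
(275, 238) [387.6  166.48  20.  ]
(348, 155) [ 719.63 -131.06   48.  ]
(411, 161) [ 689.91 -385.38   50.  ]
(373, 152) [ 741.54 -237.81   16.  ]
```

```bash
cat > m1.py <<'E'
from fit import *
np.set_printoptions(precision=2,suppress=True)
R=np.radians
def soft(im,kind):
    r,g,b=[im[...,i] for i in range(3)]; s=im.sum(-1)+30
    if kind=="blue": v=(b-r)/s; lo,hi=-.1,.15
    if kind=="orange": v=(r-b)/s; lo,hi=.27,.5
    if kind=="pack": v=(r-b)/s; lo,hi=.16,.07
    return v,np.clip((v-lo)/(hi-lo),0,1)
if __name__=="__main__":
  for n in("top","side"):
    im=np.load(f"/tmp/{n}.npy")
    for kind,parts,p0 in(("blue",JIG,(510,-195,R(100))),("orange",TPL+GRIP,(495,-404,R(82.6))),("pack",PACK,(450,6,R(-18)))):
        u=proj(n,place(np.concatenate(parts),p0)); a=np.floor(u.min(0)-6).astype(int);b=np.ceil(u.max(0)+6).astype(int)
        roi=(a[0],a[1],b[0],b[1])
        v,m=soft(im,kind); m=m[a[1]:b[1],a[0]:b[0]]; v=v[a[1]:b[1],a[0]:b[0]]
        if kind=="orange":
            # fill grip (dark) 
            g=(im[a[1]:b[1],a[0]:b[0]].max(-1)<75)&(render(n,GRIP,p0,roi)>0.02); m=np.maximum(m,g)
            m=np.maximum(m,cv2.morphologyEx(m,cv2.MORPH_CLOSE,np.ones((5,5)))*(cv2.erode(render(n,parts,p0,roi),np.ones((7,7)))>.9))
        if kind=="blue":
            m=np.maximum(m,cv2.morphologyEx(m,cv2.MORPH_CLOSE,np.ones((5,5)))*(cv2.erode(render(n,parts,p0,roi),np.ones((5,5)))>.9))
        if kind=="pack":
            m=np.maximum(m,(cv2.erode(render(n,parts,p0,roi),np.ones((5,5)))>.9))
        p,c=fit(n,parts,m,roi,p0)
        print(n,kind,p[:2],np.degrees(p[2]),"cost",c, "v range",np.percentile(v,[5,25,50,75,95]))
        q=render(n,parts,p,roi); 
        crop=np.clip(im[a[1]:b[1],a[0]:b[0],::-1]*1.3,0,255)
        f=6;big=cv2.resize(crop.astype(np.uint8),None,fx=f,fy=f,interpolation=cv2.INTER_CUBIC)
        for B in parts:
            h=cv2.convexHull(((proj(n,place(B,p))-a+.5)*f).astype(np.int32)); cv2.polylines(big,[h],True,(0,255,0),1)
        mm=cv2.resize((m*255).astype(np.uint8),None,fx=f,fy=f,interpolation=cv2.INTER_NEAREST)
        cv2.imwrite(f"/tmp/{n}_{kind}.png",np.hstack([big,cv2.cvtColor(mm,cv2.COLOR_GRAY2BGR)]))
  for k in("blue","orange","pack"):
    A=cv2.imread(f"/tmp/top_{k}.png");B=cv2.imread(f"/tmp/side_{k}.png")
    w=max(A.shape[1],B.shape[1]); A=cv2.copyMakeBorder(A,0,0,0,w-A.shape[1],0);B=cv2.copyMakeBorder(B,0,0,0,w-B.shape[1],0)
    C=np.vstack([A,B]); s=min(1,600/C.shape[0],800/C.shape[1]); cv2.imwrite(f"pics/fit_{k}.png",cv2.resize(C,None,fx=s,fy=s,interpolation=cv2.INTER_AREA))
E
python3 m1.py
```

```text
top blue [ 519.64 -198.59] 97.94983344694178 cost 84.52330541042068 v range [-0.09 -0.08 -0.04 -0.    0.17]
top orange [ 502.97 -404.26] 77.96984539950651 cost 908.6293953174841 v range [0.09 0.09 0.1  0.28 0.29]
top pack [460.78   3.13] -20.313588428475185 cost 870.390913337706 v range [0.03 0.05 0.07 0.08 0.08]
side blue [ 515.46 -197.35] 98.4194814236271 cost 64.2765709348417 v range [-0.14 -0.12 -0.03  0.06  0.2 ]
side orange [ 496.06 -404.74] 79.37235848070402 cost 115.60237977517612 v range [0.1  0.13 0.14 0.29 0.61]
side pack [454.22   3.22] -19.757190496436287 cost 404.48884077219964 v range [0.04 0.08 0.11 0.11 0.12]
```

```bash
python3 - <<'E'
s=open("m1.py").read()
s=s.replace("def soft(im,kind):","def soft(im,kind,n='top'):").replace("lo,hi=-.1,.15","lo,hi=(.0,.15) if n=='top' else (.0,.18)").replace("lo,hi=.27,.5","lo,hi=(.12,.26) if n=='top' else (.17,.4)").replace("lo,hi=.16,.07","lo,hi=(.07,.05) if n=='top' else (.095,.075)").replace("soft(im,kind);","soft(im,kind,n);")
open("m1.py","w").write(s)
E
python3 m1.py
```

```text
top blue [ 519.82 -198.51] 97.9121019328921 cost 25.769112455504047 v range [-0.09 -0.08 -0.04 -0.    0.17]
top orange [ 498.81 -404.45] 79.30592202634087 cost 10.966732001779157 v range [0.09 0.09 0.1  0.28 0.29]
top pack [457.15   4.39] -18.951812800127474 cost 78.74937169612792 v range [0.03 0.05 0.07 0.08 0.08]
side blue [ 516.13 -200.42] 98.27335609448683 cost 116.71166396977206 v range [-0.14 -0.12 -0.03  0.06  0.2 ]
side orange [ 496.2 -403.4] 79.70509230904035 cost 68.84668414803672 v range [0.1  0.13 0.14 0.29 0.61]
side pack [454.27   1.9 ] -15.505007414443913 cost 123.89369151826202 v range [0.04 0.08 0.11 0.11 0.12]
```

View pics/fit_blue.png

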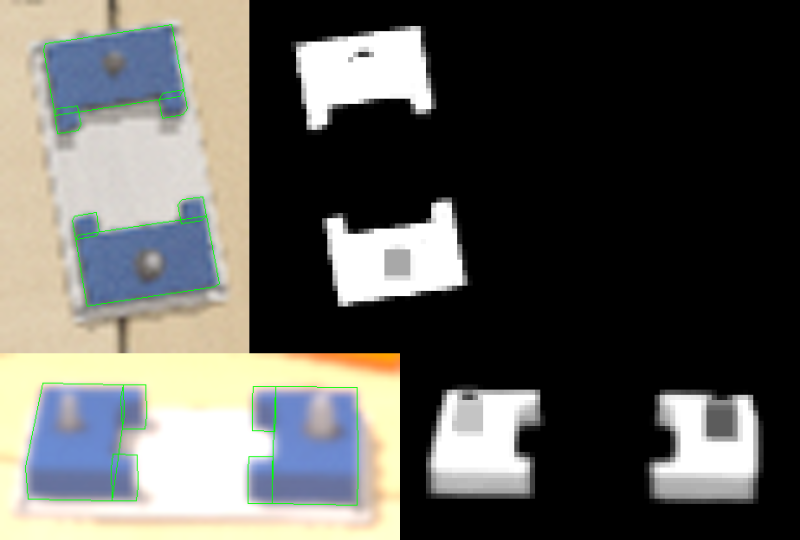

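View pics/fit_orange.png

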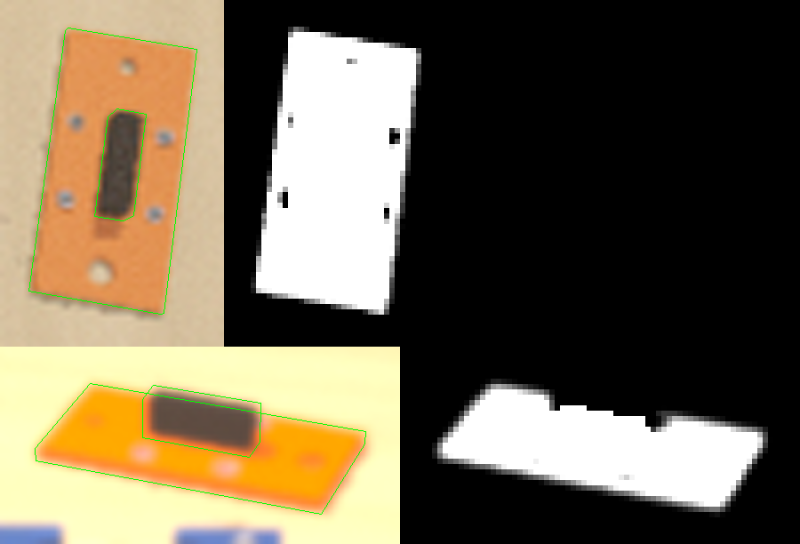

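View pics/fit_pack.png

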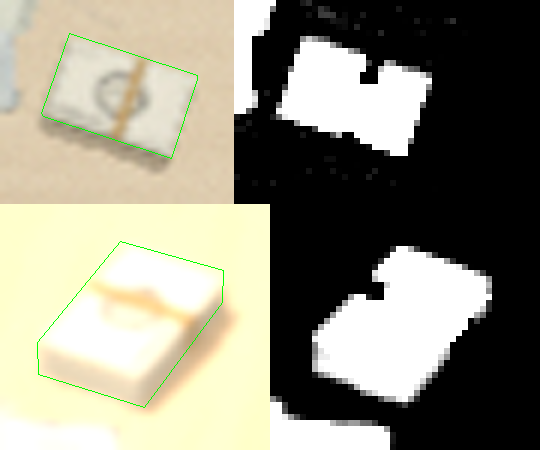

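Request:
play_rows(translation=[[2.24,4.11,0],[2.24,4.11,0],[2.24,4.11,0],[2.24,4.11,0],[2.24,4.11,0],[2.24,4.11,0],[2.24,4.11,0],[2.24,4.11,0],[2.24,4.11,-1],[2.24,4.11,-2],[2.24,4.11,-3],[2.24,4.11,-3],[0,0,0]], yaw=[4.2,4.2,4.2,4.2,4.2,4.2,4.2,4.2,4.2,4.2,4.2,3.9,0], grip=[1,1,1,1,1,1,1,1,1,1,1,1,1])

```text
time_s: 2.12
tool_pos: [455.6, 5.2, 139.4]
tcp_rot: [[0.947, -0.321, -0.003], [-0.321, -0.947, 0.001], [-0.003, 0.0, -1.0]]
wrist_force: [0.7, 0.1, 0.6]
width: 85.4
```

```bash
cat > snap.py <<'E'
import sys
from cell import ctrl,capture
import cv2,numpy as np
np.set_printoptions(precision=3,suppress=True)
tag=sys.argv[1]; out=[]
for n,r in(("top",eval(sys.argv[2])),("side",eval(sys.argv[3]))):
    im=capture(n); np.save(f"/tmp/{n}.npy",im.astype(float))
    c=im[r[1]:r[3],r[0]:r[2],::-1]; f=min(400/c.shape[1],500/c.shape[0])
    c=cv2.resize(c,None,fx=f,fy=f,interpolation=cv2.INTER_CUBIC)
    out.append(cv2.copyMakeBorder(c,0,500-c.shape[0],0,400-c.shape[1],0))
cv2.imwrite(f"pics/{tag}.png",np.hstack(out))
o=ctrl.get_obs(); print(o["time_s"],o["tool_pos"],np.degrees(np.arctan2(o["tcp_rot"][1,0],o["tcp_rot"][0,0])),o["wrist_force"],o["width"],np.degrees(o["q"]))
E
python3 snap.py a1 "(260,150,440,300)" "(250,120,450,300)"
```

```text
2.225 [455.842   2.909 141.228] -18.95447619998597 [-0.402  0.339  0.35 ] 85.30695421888898 [ -8.822  13.69  -27.453  48.904  -0.02  100.132]
```

View pics/a1.png

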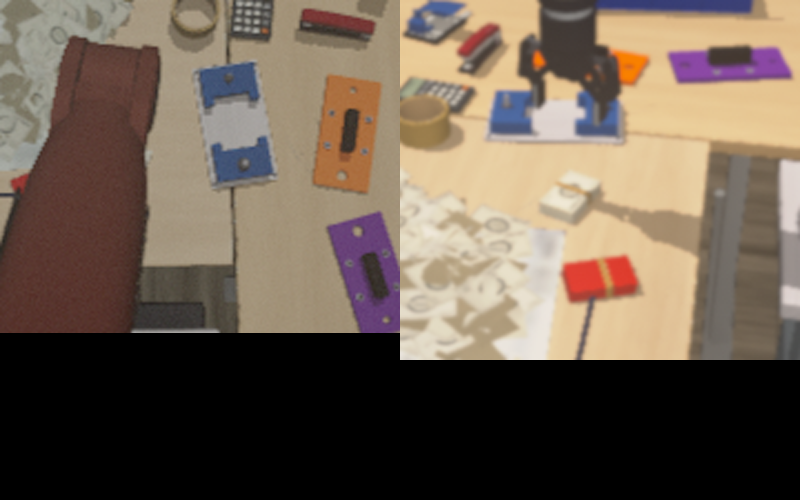

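Request:
play_rows(translation=[[0,0,-4],[0,0,-4],[0,0,-3],[0,0,-1.6],[0,0,-1],[0,0,0],[0,0,0]], yaw=[0,0,0,0,0,0,0], grip=[1,1,1,1,1,1,1])

```text
time_s: 3.1
tool_pos: [456.8, 2.4, 6.1]
tcp_rot: [[0.945, -0.326, 0.001], [-0.326, -0.945, -0.0], [0.001, -0.0, -1.0]]
wrist_force: [-0.1, -0.9, -0.1]
width: 85.3
```

```bash
python3 snap.py a2 "(260,150,440,300)" "(280,160,400,280)"
```

```text
3.2 [456.738   2.549   6.043] -19.0081615848467 [ 1.328 -0.397 -0.202] 85.79805138076628 [ -8.864  24.884 -36.776  28.26   -0.    100.144]
```

View pics/a2.png

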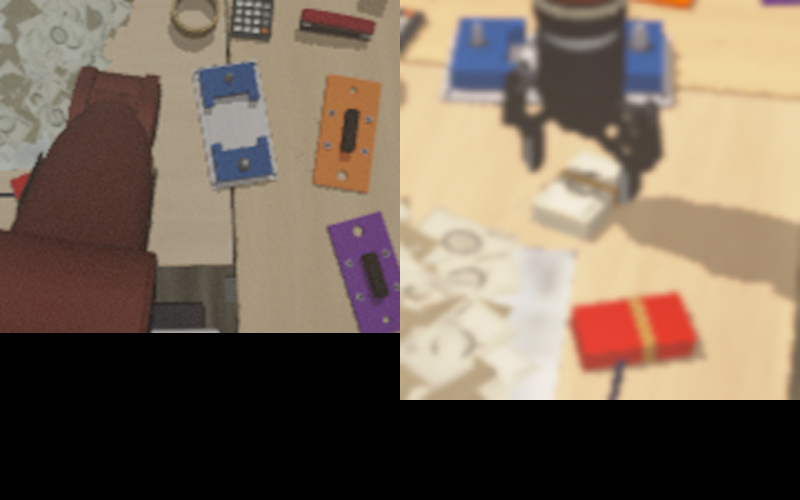

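Request:
play_rows(translation=[[0,0,-0.5],[0,0,0],[0,0,0],[0,0,0],[0,0,0],[0,0,0],[0,0,0]], yaw=[0,0,0,0,0,0,0], grip=[1,0.5,0.5,0.5,0.5,0.5,0.5], grip_force=40)

```text
time_s: 4.08
tool_pos: [455.9, 2.8, 0.4]
tcp_rot: [[0.946, -0.325, -0.0], [-0.325, -0.946, 0.0], [-0.0, -0.0, -1.0]]
wrist_force: [-2.4, 1.0, 5.5]
width: 55.2
```

```bash
python3 snap.py a3 "(260,150,440,300)" "(280,160,400,280)"
```

```text
4.175 [455.959   2.847   0.397] -18.993043879284002 [-1.606 -0.117  6.005] 54.83685583038827 [ -8.846  25.455 -37.062  27.497   0.006 100.147]
```

View pics/a3.png

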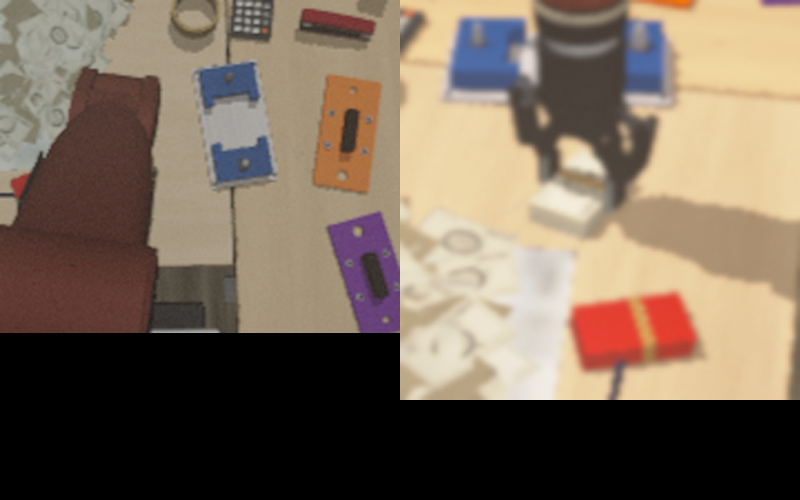

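Request:
play_rows(translation=[[0,0,1],[0,0,3],[0,0,3],[0,0,2],[0.62,-2.03,0],[0.8,-2.6,0],[0.8,-2.6,0],[0.8,-2.6,0],[0.8,-2.6,0],[0.8,-2.6,0],[0.8,-2.6,0],[0.78,-2.6,0],[0,0,0],[0,0,0],[0,0,0]], yaw=[0,0,0,0,-6.9,-8,-8,-8,-8,-8,-8,-8,0,0,0], grip=[0.5,0.5,0.5,0.5,0.5,0.5,0.5,0.5,0.5,0.5,0.5,0.5,0.5,0.5,0.5])

```text
time_s: 6.05
tool_pos: [517.8, -198.7, 90.4]
tcp_rot: [[0.143, -0.99, -0.0], [-0.99, -0.143, 0.0], [-0.0, 0.0, -1.0]]
wrist_force: [0.0, -0.7, -1.3]
width: 54.7
```

```bash
python3 snap.py a4 "(300,150,450,280)" "(280,100,420,220)"
```

```text
6.15 [ 517.983 -198.863   90.414] -81.81912569665715 [-0.715  0.017 -2.157] 54.979908709668216 [-28.555  26.559 -16.605  46.844   0.005 143.264]
```

View pics/a4.png

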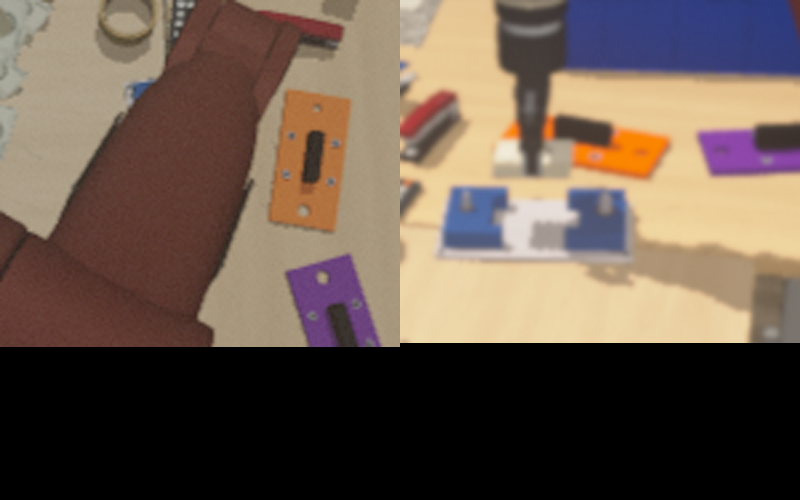

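```bash
python3 - <<'E'
from fit import *
im=np.load("/tmp/side.npy"); a=np.array([300,135]); f=12
big=cv2.resize(np.clip(im[135:185,300:355,::-1]*1.2,0,255).astype(np.uint8),None,fx=f,fy=f,interpolation=cv2.INTER_CUBIC)
B=place(PACK[0],(518,-198.9,np.radians(98.2)),90.0)
u=((proj("side",B)-a+.5)*f).astype(int)
h=cv2.convexHull(u); cv2.polylines(big,[h],True,(0,255,0),1)
for q in u: cv2.circle(big,tuple(int(t) for t in q),3,(255,0,0),-1)
cv2.imwrite("pics/a4z.png",big); print(np.round(u,0).tolist())
E
```

```text
[[160, 222], [158, 158], [492, 227], [493, 162], [143, 330], [141, 265], [487, 335], [487, 270]]
```

View pics/a4z.png

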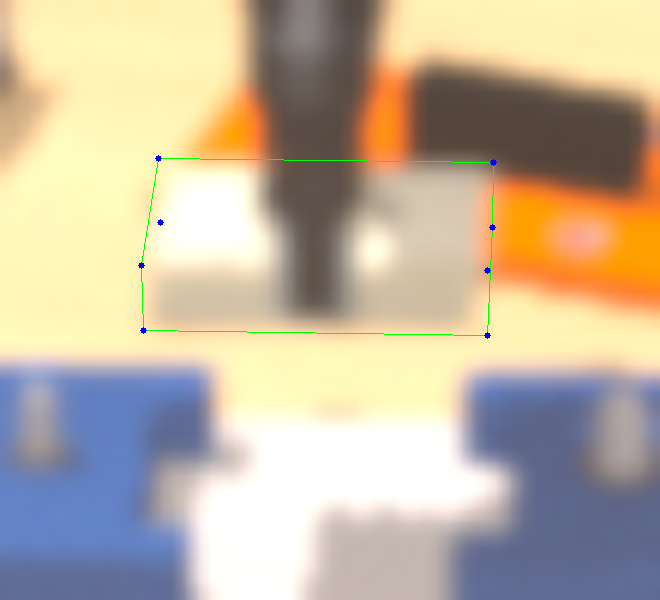

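Request:
play_rows(translation=[[-0.15,0,-2],[0,0,-2],[0,0,-1.2],[0,0,0],[0,0,0]], yaw=[0,0,0,0,0], grip=[0.5,0.5,0.5,0.5,0.5])

```text
time_s: 6.78
tool_pos: [517.1, -199.7, 38.9]
tcp_rot: [[0.141, -0.99, 0.001], [-0.99, -0.141, -0.0], [0.0, -0.001, -1.0]]
wrist_force: [-0.7, 0.1, -1.4]
width: 54.8
```

```bash
python3 snap.py a5 "(300,150,450,280)" "(290,130,370,200)"
```

```text
6.875 [ 517.167 -199.797   39.051] -81.89140759752908 [-0.054  0.008 -1.064] 55.31168048861376 [-28.679  30.044 -19.934  39.948   0.001 143.212]
```

View pics/a5.png

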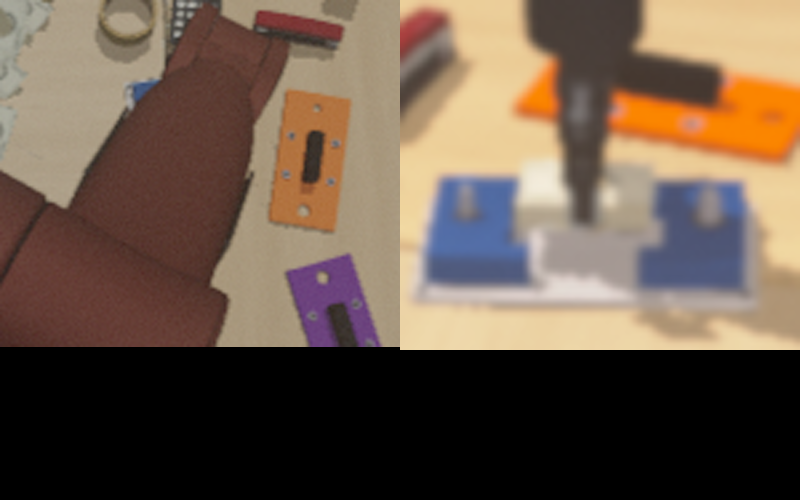

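Request:
play_rows(translation=[[-0.08,0,-0.8],[0,0,-0.7],[0,0,0],[0,0,0]], yaw=[0,0,0,0], grip=[0.5,0.5,0.5,0.5])

```text
time_s: 7.38
tool_pos: [515.8, -199.6, 23.2]
tcp_rot: [[0.141, -0.99, -0.0], [-0.99, -0.141, 0.0], [-0.0, 0.0, -1.0]]
wrist_force: [0.3, -0.4, -1.3]
width: 55.2
```

```bash
python3 snap.py a6 "(300,150,450,280)" "(290,130,370,200)"
```

```text
7.475 [ 515.928 -199.62    23.435] -81.89974654357485 [ 0.224  0.053 -1.291] 55.12961598046647 [-28.725  31.182 -20.869  37.936   0.    143.175]
```

View pics/a6.png

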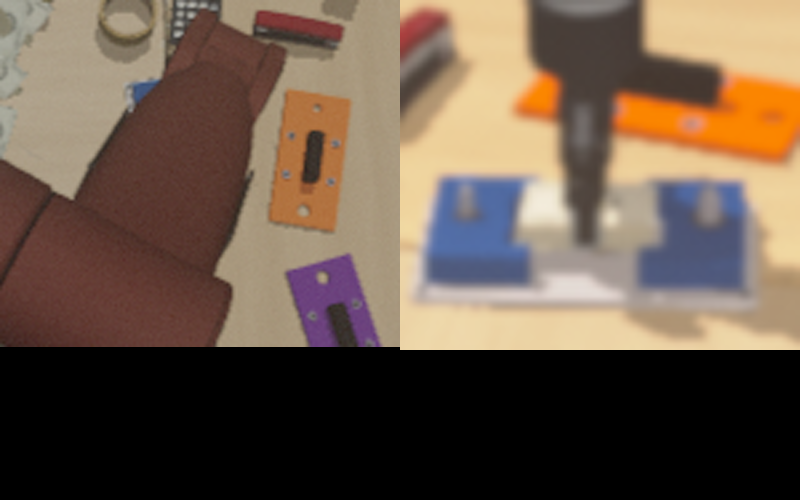

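Request:
play_rows(translation=[[0,0,-0.7],[0,0,-0.5],[0,0,0],[0,0,0]], yaw=[0,0,0,0], grip=[0.5,0.5,0.5,0.5])

```text
time_s: 7.98
tool_pos: [515.8, -199.6, 11.3]
tcp_rot: [[0.141, -0.99, -0.0], [-0.99, -0.141, 0.0], [-0.0, 0.0, -1.0]]
wrist_force: [-0.0, -0.2, -1.7]
width: 54.8
```

Request:
play_rows(translation=[[0,0,-0.15],[0,0,-0.1],[0,0,0]], yaw=[0,0,0], grip=[0.5,0.5,0.5])

```text
time_s: 8.35
tool_pos: [515.7, -199.5, 8.8]
tcp_rot: [[0.141, -0.99, -0.0], [-0.99, -0.141, 0.0], [-0.0, 0.0, -1.0]]
wrist_force: [-0.3, -0.4, -1.5]
width: 54.5
```

Request:
play_rows(translation=[[0,0,0],[0,0,0],[0,0,0],[0,0,2],[0,0,4],[0,0,4],[-1,-6,2],[-1,-6,0],[0,-6,0],[0,-2.5,0],[0,0,0],[0,0,0]], yaw=[0,0,0,0,0,0,-6,-6,-6.6,0,0,0], grip=[0.88,0.88,0.88,0.88,0.88,0.88,0.88,0.88,0.88,0.88,0.88,0.88])

```text
time_s: 9.85
tool_pos: [495.9, -402.2, 128.1]
tcp_rot: [[-0.182, -0.983, -0.001], [-0.983, 0.182, 0.001], [-0.001, 0.001, -1.0]]
wrist_force: [-0.3, 0.5, 0.1]
width: 75.2
```

```bash
python3 snap.py a7 "(330,150,450,280)" "(280,120,390,200)"
```

```text
9.95 [ 496.175 -401.877  128.346] -100.4311437070678 [-0.518  0.249 -0.84 ] 75.10518381045831 [-45.566  32.827   0.668  57.873   0.009 144.865]
```

View pics/a7.png

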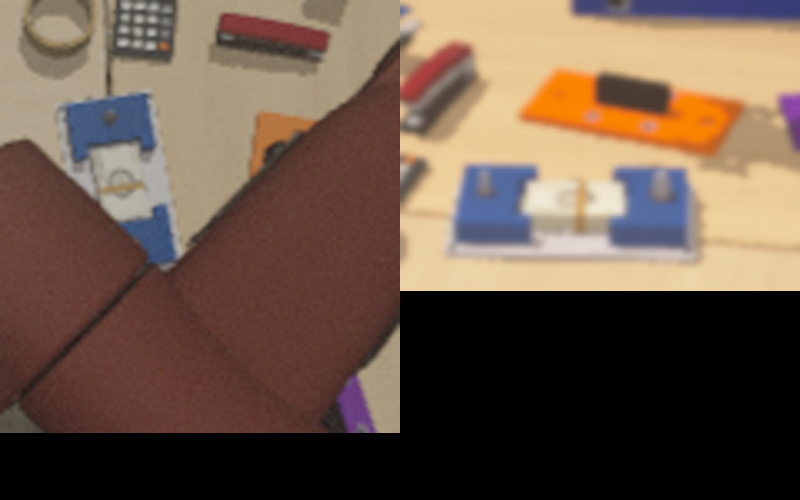

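Request:
play_rows(translation=[[0.13,-0.21,-4],[0,0,-4],[0,0,-2.4],[0,0,-0.9],[0,0,0],[0,0,0]], yaw=[0,0,0,0,0,0], grip=[0.88,0.88,0.88,0.88,0.88,0.88])

```text
time_s: 10.7
tool_pos: [498.1, -405.7, 16.6]
tcp_rot: [[-0.182, -0.983, 0.001], [-0.983, 0.182, -0.001], [0.001, -0.002, -1.0]]
wrist_force: [0.3, 0.2, 0.0]
width: 75.2
```

```bash
python3 snap.py a8 "(330,150,450,280)" "(290,100,390,180)"
```

```text
10.8 [ 497.967 -405.762   16.538] -100.4921370340582 [0.835 0.013 0.09 ] 75.21116603384677 [-45.692  39.401  -5.891  44.6     0.001 144.801]
```

View pics/a8.png

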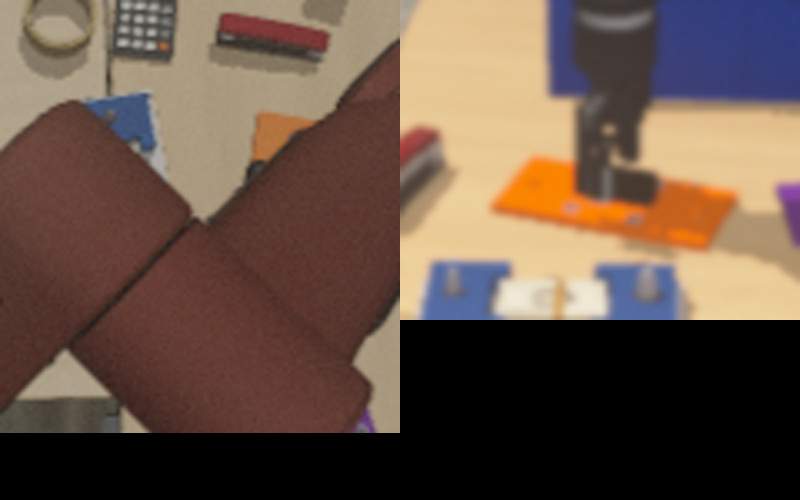

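```bash
python3 - <<'E'
from fit import *
im=np.load("/tmp/side.npy"); a=np.array([305,110]); f=10
big=cv2.resize(np.clip(im[110:165,305:380,::-1]*1.2,0,255).astype(np.uint8),None,fx=f,fy=f,interpolation=cv2.INTER_CUBIC)
p=(496.2,-403.4,np.radians(79.6))
for B in (TPL[0],GRIP[0]):
    cv2.polylines(big,[cv2.convexHull(((proj("side",place(B,p))-a+.5)*f).astype(int))],True,(0,255,0),1)
t=np.radians(-100.5); xa=np.array([np.cos(t),np.sin(t)]); ya=np.array([xa[1],-xa[0]])
for s in(-1,1):
    P=[[*(np.array([498,-405.7])+s*37.5*xa+w*ya),z] for w in(-11,11) for z in (26,60)]
    cv2.polylines(big,[cv2.convexHull(((proj("side",P)-a+.5)*f).astype(int))],True,(255,0,0),1)
cv2.imwrite("pics/a8z.png",big)
E
```

```text
(no output)
```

View pics/a8z.png

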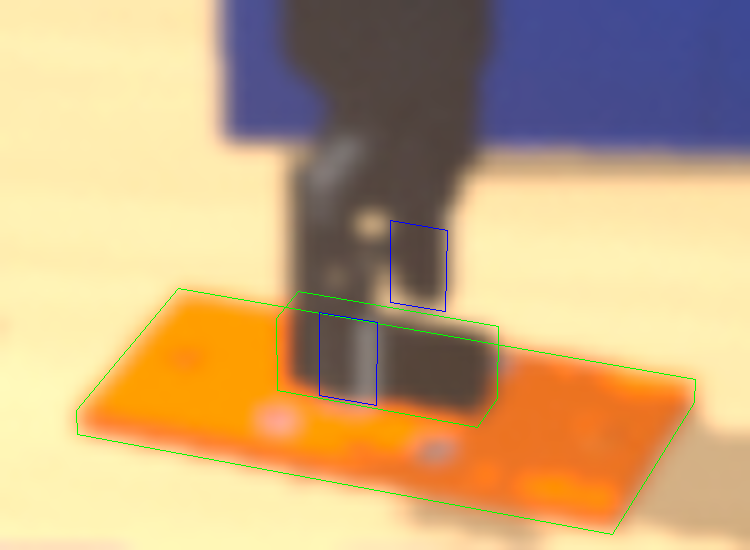

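Request:
play_rows(translation=[[0,0,-0.25],[0,0,0],[0,0,0],[0,0,0],[0,0,0],[0,0,0],[0,0,0],[0,0,0]], yaw=[0,0,0,0,0,0,0,0], grip=[0.88,0.2,0.2,0.2,0.2,0.2,0.2,0.2], grip_force=60)

```text
time_s: 11.8
tool_pos: [497.5, -405.3, 13.0]
tcp_rot: [[-0.182, -0.983, 0.0], [-0.983, 0.182, -0.0], [0.0, -0.0, -1.0]]
wrist_force: [-0.5, 0.1, 4.2]
width: 21.1
```

Request:
play_rows(translation=[[0,0,1],[0,0,3],[0,0,3],[0,0,1.5],[0.25,2.5,0],[0.25,3,0],[0.25,3,0],[0.25,3,0],[0.25,3,0],[0.25,3,0],[0.55,3,0],[0,0,0],[0,0,0],[0,0,0]], yaw=[0,0,0,0,2.6,2.6,2.6,2.7,2.7,2.7,2.6,0,0,0], grip=[0.2,0.2,0.2,0.2,0.2,0.2,0.2,0.2,0.2,0.2,0.2,0.2,0.2,0.2])

```text
time_s: 13.55
tool_pos: [517.7, -201.0, 97.7]
tcp_rot: [[0.138, -0.99, -0.0], [-0.99, -0.138, -0.0], [0.0, 0.0, -1.0]]
wrist_force: [0.5, 0.2, -3.4]
width: 20.9
```

```bash
python3 snap.py a9 "(300,120,450,300)" "(280,110,380,200)"
```

```text
13.65 [ 517.691 -200.925   97.728] -82.06621064351933 [-0.126  0.308 -2.527] 21.161823220546232 [-28.752  26.139 -16.025  47.838  -0.005 143.314]
```

View pics/a9.png

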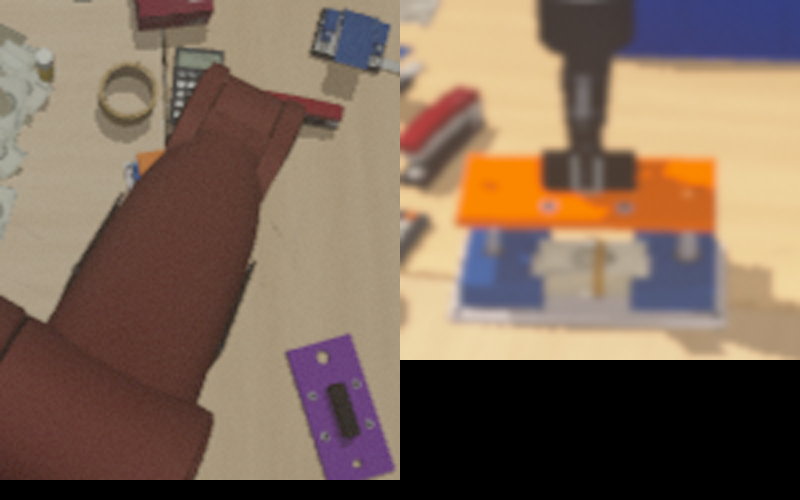

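```bash
cat > m2.py <<'E'
from fit import *
import sys
from scipy.optimize import least_squares
np.set_printoptions(precision=2,suppress=True)
R=np.radians
def chroma(im,kind):
    r,g,b=[im[...,i] for i in range(3)]; s=im.sum(-1)+30
    return (b-r)/s if kind=="blue" else (r-b)/s
def fitthr(n,im,parts,kind,p0,lo,hi,z=0,ign=None,pad=5):
    u=proj(n,place(np.concatenate(parts),p0,z)); a=np.floor(u.min(0)-pad).astype(int);b=np.ceil(u.max(0)+pad).astype(int)
    roi=(a[0],a[1],b[0],b[1])
    m=np.clip((chroma(im,kind)[a[1]:b[1],a[0]:b[0]]-lo)/(hi-lo),0,1)
    inner=cv2.erode(render(n,parts,p0,roi,z),np.ones((7,7)))>.9
    m[inner]=1
    w=np.ones_like(m)
    if ign is not None: w[cv2.dilate(render(n,ign,p0,roi,z),np.ones((5,5)))>.01]=0
    return fit(n,parts,m,roi,p0,z,w)
if __name__=="__main__":
  PINS=[box(-8,8,72,88,32,56),box(-5,5,-85,-75,32,56)]
  for n in("side","top"):
    im=cv2.imread(f"pics/{n}0.png")[...,::-1].astype(float)
    for lo,hi in((-.02,.08),(0,.1),(.02,.14),(.05,.1)):
        p,c=fitthr(n,im,JIG,"blue",(518,-199.5,R(98.1)),lo,hi,ign=PINS)
        print(n,"jig",lo,hi,p[:2],np.degrees(p[2]),c)
E
python3 m2.py
cat > m3.py <<'E'
from m2 import *
from cell import ctrl
o=ctrl.get_obs(); zu=o["tool_pos"][2]-13+(float(sys.argv[1]) if len(sys.argv)>1 else 0)
im=np.load("/tmp/side.npy")
W=[box(-11,11,-39,39,10,40),box(-11,11,-20,20,10,120)]
for lo,hi in((.17,.3),(.2,.4),(.17,.45),(.25,.35)):
    p,c=fitthr("side",im,TPL,"orange",(o["tool_pos"][0],o["tool_pos"][1],R(98.1)),lo,hi,z=zu,ign=W)
    print("tpl",lo,hi,p[:2],np.degrees(p[2]),c,"tcp",o["tool_pos"])
a=np.array([285,125]); f=8
big=cv2.resize(np.clip(im[125:200,285:375,::-1]*1.1,0,255).astype(np.uint8),None,fx=f,fy=f,interpolation=cv2.INTER_CUBIC)
for B,q,z in [(TPL[0],p,zu)]+[(b,(516.5,-200.5,R(98.2)),0) for b in JIG]:
    cv2.polylines(big,[cv2.convexHull(((proj("side",place(B,q,z))-a+.5)*f).astype(int))],True,(0,255,0),1)
cv2.imwrite("pics/m3_%d.png"%int(o["time_s"]*100),big)
E
python3 m3.py; ls pics/m3*
```

```text
side jig -0.02 0.08 [ 516.46 -201.29] 98.15946599799848 22.565084062541267
side jig 0 0.1 [ 516.53 -202.06] 98.64978999836472 35.79767806294352
side jig 0.02 0.14 [ 516.86 -203.87] 98.91508597605807 59.69892528770202
side jig 0.05 0.1 [ 516.91 -203.68] 98.86249070024918 61.37536307900839
top jig -0.02 0.08 [ 519.78 -198.78] 97.98558265339298 7.117496735835786
top jig 0 0.1 [ 520.16 -198.78] 98.07862537990377 15.286230117835778
top jig 0.02 0.14 [ 519.8  -198.44] 97.96732751188878 27.139907905339033
top jig 0.05 0.1 [ 519.79 -198.37] 97.97054528239637 27.431989636112554
tpl 0.17 0.3 [ 517.77 -202.02] 97.67138295795954 2.7234871862948653 tcp [ 517.69 -200.92   97.73]
tpl 0.2 0.4 [ 518.08 -202.98] 97.70652584893475 13.869568186770815 tcp [ 517.69 -200.92   97.73]
tpl 0.17 0.45 [ 517.99 -203.58] 97.72419995702488 14.778406059388734 tcp [ 517.69 -200.92   97.73]
tpl 0.25 0.35 [ 517.84 -202.89] 97.49379903870827 17.216607047365756 tcp [ 517.69 -200.92   97.73]
pics/m3_1365.png
```

View pics/m3_1365.png

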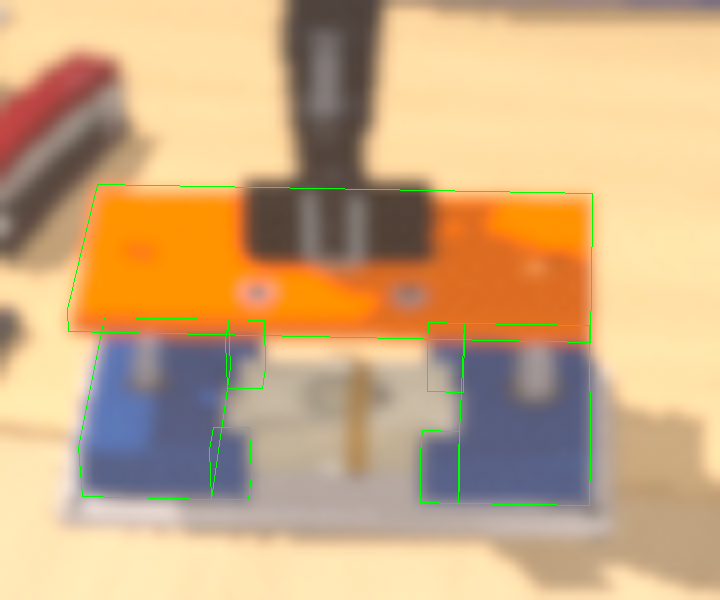

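```bash
python3 - <<'E'
from m2 import *
im=np.load("/tmp/side.npy"); im0=cv2.imread("pics/side0.png")[...,::-1].astype(float)
for row in(152,156,160,164):
    print(row,"L",np.round(chroma(im,"o")[row,291:304],2),"R",np.round(chroma(im,"o")[row,354:364],2))
for row in(172,176,180,184):
    print(row,"L",np.round(chroma(im0,"blue")[row,291:304],2),"R",np.round(chroma(im0,"blue")[row,354:364],2))
E
```

```text
152 L [0.13 0.14 0.14 0.15 0.22 0.34 0.48 0.6  0.6  0.6  0.6  0.6  0.6 ] R [0.6  0.61 0.61 0.55 0.34 0.2  0.14 0.13 0.13 0.13]
156 L [0.15 0.15 0.16 0.22 0.32 0.45 0.6  0.6  0.61 0.6  0.56 0.55 0.55] R [0.52 0.53 0.54 0.49 0.33 0.2  0.14 0.13 0.13 0.12]
160 L [0.14 0.14 0.17 0.25 0.38 0.54 0.6  0.6  0.6  0.6  0.6  0.6  0.6 ] R [0.47 0.47 0.46 0.42 0.29 0.19 0.14 0.14 0.13 0.13]
164 L [0.13 0.15 0.21 0.32 0.46 0.51 0.53 0.53 0.53 0.53 0.53 0.53 0.54] R [0.47 0.47 0.46 0.43 0.29 0.18 0.14 0.14 0.14 0.13]
172 L [-0.13 -0.13 -0.13 -0.11 -0.07  0.01  0.11  0.18  0.19  0.14  0.05  0.
 -0.02] R [ 0.06  0.14  0.18  0.19  0.12  0.02 -0.05 -0.1  -0.13 -0.13]
176 L [-0.13 -0.12 -0.11 -0.08  0.    0.11  0.18  0.2   0.21  0.2   0.2   0.2
  0.2 ] R [ 0.18  0.19  0.19  0.19  0.12  0.03 -0.03 -0.08 -0.12 -0.14]
180 L [-0.12 -0.11 -0.07 -0.01  0.08  0.16  0.19  0.2   0.2   0.2   0.2   0.19
  0.2 ] R [ 0.2   0.2   0.2   0.19  0.13  0.03 -0.03 -0.08 -0.12 -0.14]
184 L [-0.11 -0.08 -0.05 -0.01  0.05  0.1   0.12  0.13  0.13  0.13  0.13  0.13
  0.13] R [ 0.12  0.13  0.12  0.11  0.05 -0.01 -0.04 -0.08 -0.12 -0.14]
```

Request:
play_rows(translation=[[-0.06,0.04,-1.2],[0,0,-1.2],[0,0,0],[0,0,0]], yaw=[0.2,0,0,0], grip=[0.2,0.2,0.2,0.2])

```text
time_s: 14.15
tool_pos: [517.2, -199.8, 73.7]
tcp_rot: [[0.143, -0.99, -0.0], [-0.99, -0.143, 0.0], [-0.0, 0.0, -1.0]]
wrist_force: [-1.2, -1.2, -2.8]
width: 20.9
```

```bash
python3 snap.py b1 "(300,120,450,300)" "(285,125,375,200)"; python3 m3.py; python3 - <<'E'
from m2 import *
im=np.load("/tmp/side.npy")
for row in(154,158,162,166,170):
    print(row,"L",np.round(chroma(im,"o")[row,291:304],2),"R",np.round(chroma(im,"o")[row,354:364],2))
E
ls pics/m3*
```

```text
14.25 [ 517.477 -199.931   74.066] -81.79598004137594 [ 0.513  0.217 -2.273] 20.869863976040236 [-28.673  27.602 -17.749  44.622  -0.004 143.123]
tpl 0.17 0.3 [ 516.61 -200.52] 97.99534315872451 4.271737235623921 tcp [ 517.48 -199.93   74.07]
tpl 0.2 0.4 [ 516.64 -201.6 ] 98.06734631090879 16.863239435889827 tcp [ 517.48 -199.93   74.07]
tpl 0.17 0.45 [ 516.75 -201.61] 97.6778592883366 17.681960366586715 tcp [ 517.48 -199.93   74.07]
tpl 0.25 0.35 [ 516.58 -201.55] 97.63099959422628 17.816388834342973 tcp [ 517.48 -199.93   74.07]
154 L [0.14 0.14 0.14 0.14 0.15 0.16 0.17 0.18 0.18 0.18 0.18 0.18 0.18] R [0.15 0.15 0.15 0.15 0.14 0.13 0.13 0.12 0.13 0.13]
158 L [0.15 0.15 0.15 0.14 0.16 0.22 0.35 0.5  0.6  0.6  0.6  0.6  0.6 ] R [0.6  0.6  0.6  0.54 0.34 0.2  0.14 0.13 0.13 0.13]
162 L [0.13 0.13 0.13 0.15 0.2  0.31 0.47 0.6  0.6  0.61 0.57 0.55 0.56] R [0.56 0.6  0.61 0.51 0.34 0.21 0.15 0.14 0.14 0.14]
166 L [0.13 0.13 0.14 0.18 0.28 0.43 0.6  0.6  0.6  0.6  0.6  0.6  0.6 ] R [0.46 0.46 0.46 0.42 0.28 0.18 0.14 0.13 0.13 0.13]
170 L [0.13 0.13 0.17 0.26 0.41 0.54 0.59 0.61 0.59 0.6  0.6  0.6  0.59] R [0.46 0.46 0.46 0.43 0.3  0.16 0.11 0.11 0.12 0.13]
pics/m3_1365.png
pics/m3_1425.png
```

Request:
play_rows(translation=[[0,0,-0.4],[0,0,-0.3],[0,0,0],[0,0,0]], yaw=[0,0,0,0], grip=[0.2,0.2,0.2,0.2])

```text
time_s: 14.75
tool_pos: [517.3, -199.8, 66.8]
tcp_rot: [[0.143, -0.99, -0.0], [-0.99, -0.143, 0.0], [-0.0, 0.0, -1.0]]
wrist_force: [0.1, -0.2, -1.9]
width: 20.9
```

```bash
python3 snap.py b2 "(300,120,450,300)" "(285,125,375,200)"; python3 m3.py
```

```text
14.85 [ 517.315 -199.852   66.899] -81.7984346948971 [-0.079  0.039 -3.088] 21.232378094478005 [-28.676  28.089 -18.206  43.696  -0.    143.122]
tpl 0.17 0.3 [ 516.54 -200.9 ] 98.19040778413793 3.919200853474106 tcp [ 517.31 -199.85   66.9 ]
tpl 0.2 0.4 [ 516.7  -201.57] 98.2691850421307 16.54351437825787 tcp [ 517.31 -199.85   66.9 ]
tpl 0.17 0.45 [ 516.58 -202.1 ] 97.98713259272196 17.952133318513674 tcp [ 517.31 -199.85   66.9 ]
tpl 0.25 0.35 [ 516.41 -201.79] 97.50004081745868 18.926417174823353 tcp [ 517.31 -199.85   66.9 ]
```

View pics/b2.png

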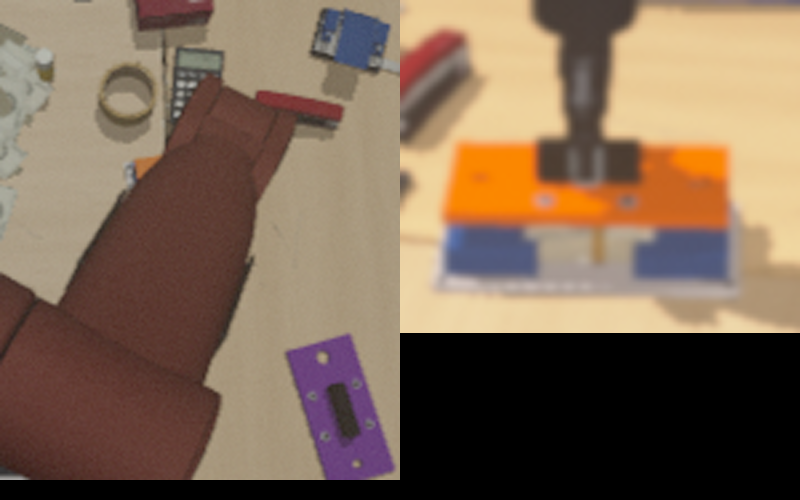

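Underside about 54 mm with no contact force, and the fit agrees with the jig within 0.5 mm. I'll continue in small steps.

Request:
play_rows(translation=[[0,0,-0.2],[0,0,-0.2],[0,0,0],[0,0,0]], yaw=[0,0,0,0], grip=[0.2,0.2,0.2,0.2])

```text
time_s: 15.35
tool_pos: [517.2, -199.8, 62.8]
tcp_rot: [[0.143, -0.99, 0.0], [-0.99, -0.143, 0.0], [-0.0, -0.0, -1.0]]
wrist_force: [0.2, 0.2, -1.8]
width: 21.1
```

Request:
play_rows(translation=[[0,0,-0.2],[0,0,-0.1],[0,0,0],[0,0,0]], yaw=[0,0,0,0], grip=[0.2,0.2,0.2,0.2])

```text
time_s: 15.85
tool_pos: [517.3, -199.8, 59.8]
tcp_rot: [[0.143, -0.99, 0.0], [-0.99, -0.143, -0.0], [0.0, -0.0, -1.0]]
wrist_force: [0.2, 0.1, -2.9]
width: 21.1
```

Request:
play_rows(translation=[[0,0,-0.2],[0,0,-0.2],[0,0,0],[0,0,0]], yaw=[0,0,0,0], grip=[0.2,0.2,0.2,0.2])

```text
time_s: 16.35
tool_pos: [517.2, -199.8, 55.8]
tcp_rot: [[0.143, -0.99, -0.0], [-0.99, -0.143, 0.0], [-0.0, 0.0, -1.0]]
wrist_force: [-0.1, -0.6, -2.1]
width: 21.1
```

Request:
play_rows(translation=[[0,0,-0.2],[0,0,-0.2],[0,0,-0.2],[0,0,0],[0,0,0]], yaw=[0,0,0,0,0], grip=[0.2,0.2,0.2,0.2,0.2])

```text
time_s: 16.98
tool_pos: [517.3, -199.8, 49.8]
tcp_rot: [[0.143, -0.99, 0.0], [-0.99, -0.143, -0.0], [0.0, -0.0, -1.0]]
wrist_force: [-0.2, -0.2, -2.2]
width: 21.0
```

Request:
play_rows(translation=[[0,0,-0.2],[0,0,-0.1],[0,0,0],[0,0,0]], yaw=[0,0,0,0], grip=[0.2,0.2,0.2,0.2])

```text
time_s: 17.48
tool_pos: [517.2, -199.8, 46.8]
tcp_rot: [[0.143, -0.99, 0.0], [-0.99, -0.143, 0.0], [-0.0, -0.0, -1.0]]
wrist_force: [-0.2, 0.3, -2.2]
width: 20.7
```

Request:
play_rows(translation=[[0,0,-0.1],[0,0,-0.1],[0,0,0],[0,0,0]], yaw=[0,0,0,0], grip=[0.2,0.2,0.2,0.2])

```text
time_s: 17.98
tool_pos: [517.3, -199.9, 45.5]
tcp_rot: [[0.143, -0.99, 0.0], [-0.99, -0.143, -0.0], [0.0, -0.0, -1.0]]
wrist_force: [-3.5, 0.3, 6.1]
width: 21.1
```

```bash
python3 snap.py c1 "(300,120,450,300)" "(285,125,375,200)"; python3 m3.py|head -1
```

```text
18.075 [ 517.305 -199.845   45.472] -81.79447063449388 [-2.314  0.603  5.411] 21.30892902020931 [-28.674  29.612 -19.493  40.871  -0.003 143.12 ]
tpl 0.17 0.3 [ 516.31 -200.86] 97.82875014562988 4.4937385382313515 tcp [ 517.3  -199.84   45.47]
```

View pics/c1.png

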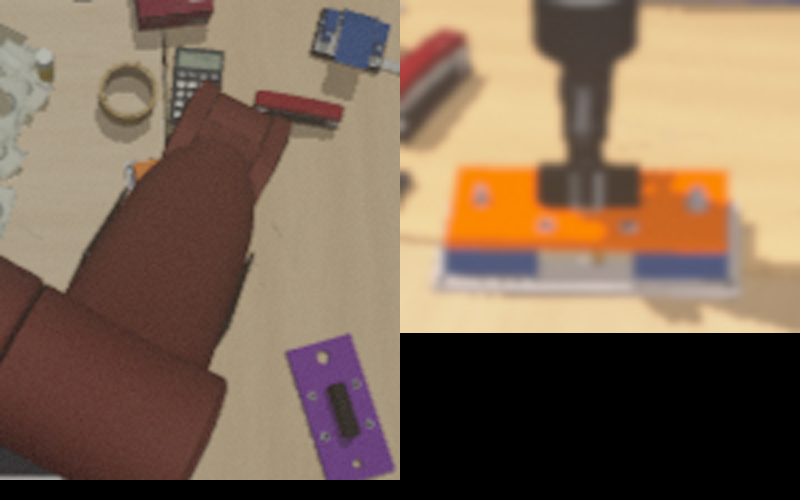

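Both pins show through the plate, at about (481,197) and (697,200) in the crop. I'll release, lift and back away.

Request:
play_rows(translation=[[0,0,0],[0,0,0],[0,0,0],[0,0,0],[0,0,1],[0,0,3],[0,0,4],[0,0,4],[0,0,4],[-2,-6,2],[-2,-6,0],[-2,-6,0],[-3,-5,0],[-3,-5,0],[0,0,0],[0,0,0]], yaw=[0,0,0,0,0,0,0,0,0,0,0,0,0,0,0,0], grip=[0.6,0.8,0.8,0.8,0.8,0.8,0.8,0.8,0.8,0.8,0.8,0.8,0.8,0.8,0.8,0.8])

```text
time_s: 20.08
tool_pos: [398.8, -474.7, 224.0]
tcp_rot: [[0.142, -0.99, 0.0], [-0.99, -0.142, 0.0], [-0.0, -0.0, -1.0]]
wrist_force: [0.4, 0.0, 0.6]
width: 68.2
```

```bash
python3 snap.py c2 "(330,150,450,280)" "(285,130,375,200)"; python3 - <<'E'
from m2 import *
im=np.load("/tmp/side.npy")
p,c=fitthr("side",im,TPL,"orange",(516.5,-201,R(98.1)),.17,.3,z=32,ign=[box(-11,11,-39,39,10,40)]);print(p,c)
E
```

```text
20.175 [ 399.517 -473.955  224.057] -81.72945596597957 [-0.576  0.376 -0.072] 68.44592027097632 [-56.633  27.376   6.249  68.87    0.015 115.097]
[ 516.33 -201.58    1.71] 2.764219844432305
```

View pics/c2.png

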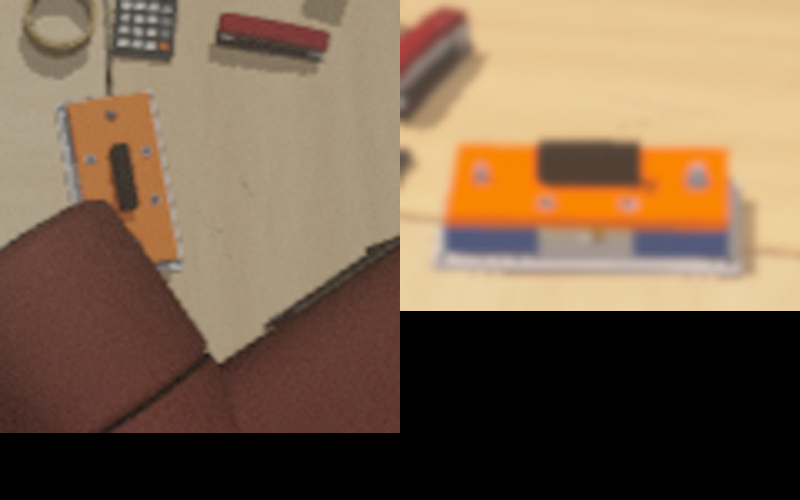

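```bash
python3 -c "
from cell import order
print(order.hand_in())"
```

```text
the job is handed in; nothing more can be done
None
```

The jig is loaded, and I handed the job in at about 20 s of the 64 s allowed. The card pack was laid in the bay first. The orange template then went over it onto both pins, and I let go.

- **Pack:** the side view after release showed it lying flat in the bay, with no contact forces on the way down. Later views show it under the template.
- **Template:** it slid down past the pin tapers with no noticeable side force. It stopped at the expected height (tool at about 45 mm, roughly 8 N of contact).
- **After release:** both pins show through their holes in the last side picture, and the plate looks even on both blue blocks. The fitted pose matches the jig within about 0.3 mm and 0.2° in that camera.
- **Disagreement:** the two cameras differ by about 3 mm in x (calibration), so I aligned the template against the jig in the side view alone. In the last top view the arm hid the large-pin end, so only the side camera confirms the large hole on its pin.
- **Other things:** the arm did not touch the stapler, tape roll, calculator, mug, glue stick or the look-alikes. I did not measure their positions afterwards.

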